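# Lower the label printer on its hydraulic lift

### The arm

A 6-joint arm with a two-finger parallel gripper is mounted at the origin on the work surface. World frame = base frame: x ahead of the robot, y to its left, z up, the work surface at z = 0. Lengths are in m, angles in rad, forces in N, time in s.
With the tool pointing down it reaches from about 0.375 to 0.9 m from the base axis. Payload 3.1 kg.
Tool frame: the origin (TCP) lies between the finger pads; the fingertips stand 11 mm ahead of it and the grasp point (between the pads) lies 8 mm behind it; x points along the fingers, y is the direction in which the jaws open and shut, and the axes are right-handed (so a half turn about x gives the same grasp; the last joint's range is limited). The gripper opens to 85 mm and grips with 20 to 120 N. Pads are 22 mm wide; open, the fingers measure 114 mm over their backs; the gripper's body (76 mm by 85 mm) begins 54 mm behind the grasp point. The pads swing forward as they close: fully open they stand 13 mm farther back than shut.
Start: joints at [-1.419, 0.527, 1.433, -0, 1.181, -0.178], TCP at [0.202, -0.591, 0.242] pointing down, gripper open.
Joint ranges: [-3.08, 3.08], [-0.75, 2.2], [0.22, 2.44], [-1.43, 4.57], [0, 2.65], [-2.85, 2.85]. Speed limits (rad/s): [2.79, 2.79, 3.14, 3.14, 3.14, 3.14].

### API

Orientations are given as a unit quaternion [x, y, z, w].
In Python, from plant import manip, eyes, outline_of, spot_point gives the robot as it stands.
- The arm moves only by the tool drive_tool, never from a script. Its argument "series" is a list of rows, each an object of numbers: "x", "y", "z": the shift along the tool's x, y, z in cm; "spin": the turn about the tool's x in rad; "hand": the gripper command: -1 is shut, 1 is fully open, values between are in proportion. A call has 1 to 20 rows; each row shifts and turns the pose as measured when the row begins, along the tool's axes as they then stand; what a row does not reach is not made up. A row lasts 1/12 s, in which the tool goes at most 41.7 mm and 7.16 degrees, less where a joint would pass 70% of its speed; a pose out of reach is approached as far as the arm can. A call is refused whole if a number of a shift passes 4.17 or a number of a turn 0.125, either way. A call with a gripper value outside its range is refused whole. The fingers move at their own pace and stop on an object; "squeeze" is the grip in N (left out, the last holds). Time passes only in rows, so rows that do not move let the fingers close. It gives the time, the measured TCP pose, the force and the opening at its end, in the units of the state.
- manip.sense(): the state, without advancing time (a new reading comes with each control period).
- eyes.get_image(name): name is "scene" or "top" or "wrist"; returns the picture (480x640x3 uint8, blue, green, red); there is no depth.
- eyes.calibration(name): a dict with "fx", "fy", "cx", "cy" (pixels), "extrinsics" (4x4, takes a point from camera to world coordinates). Camera axes: x right, y down, z forward; pixel columns grow to the right and rows downward; lengths in m; the calibration is good to about 2 mm. The wrist camera is an equidistant fisheye: a pixel r from the principal point sees the ray r / f radians off the axis. A picture is of the moment at which its call begins: read the wrist's pose just before it. calibration takes no time and is no camera call; for the wrist camera it gives the pose at the moment of the call.
- manip.sign_off(): hands the job in, once; it reports no verdict.
Trained networks look in the newest picture that a camera, given by its name, has taken for a name from the list of things; names that differ only in an ending like _2 or _b are one class to them, and where a whole thing is asked for, a point or a joint stands for the part that bears it (a point fixed in the world has none). Each returns a list of dicts, best first, with "conf" (0 to 1); they miss things now and then, are a little off and sometimes report something else, mostly with a low value. They report only what shows in the picture. A call takes as long as a camera call.
- outline_of(camera, target): "mask" (480x640 bool, what is visible of it) and "bbox" ([left, top, right, bottom] in pixels, round what is visible of it).
- spot_point(camera, target): "pixel" ([column, row] in pixels: a listed point, or the origin of a listed thing).
The state is a dict: "clock": time; "joint_pos": joint angles; "dq": joint speeds; "effort": joint torques, N m; "eef_pos": TCP position; "eef_rot": TCP orientation; "force": force on the tool from outside, world axes, zero at the start; "ft_torque": the same for the moment, N m; "gripper_width": opening from 0.0 (shut) to 1.0 (fully open).
Only numpy, scipy, OpenCV 4.12 (cv2) and the standard library are available. Lean on these libraries where they do the work, as an engineer would, in place of code of your own. Each camera call takes 0.05 s, during which the arm holds its last target.

### The job

The label printer on the desk stands raised on its hydraulic lift. Turn the red release lever a fraction of a turn so that the printer sinks slowly all the way down to its stop, then turn the lever back fully closed and let go of it. Do not let it come down fast, do not push on the printer or its platform, and leave the other things on the desk where they are.

Things in the scene. Friction and masses are not known exactly. Their poses are not given: they have to be found in the camera images.
- valve_axis (a point): Fixed point on the lever's turning axis at mid-height of the lever, 109 mm above the desk, at the front of the fixed lift stand (335 x 270 mm). Its axes are the stand's: z up, -x straight out of the front, y along the front. The turning axis leans 32 degrees from vertical to the front: outward direction (-0.530, 0, 0.848) in these axes. The printer's front face is 32 mm behind this point (+x).
- lever_grip (a point): Place to take the red lever, at its mid-width and mid-height, 60 mm from the turning axis. Lever: straight bar 109 x 18 mm, 22 mm thick along the turning axis, from 14 mm behind the axis to 95 mm out. Axes: z outward along the turning axis, -x to the free end, y across the width. Closed, the free end points down the slope to the front; 40 mm or more is free beneath the grip and at both sides.
- valve (a joint): Lever angle in rad: 0 closed, 1.2 the other stop. Opens anticlockwise seen from outside, looking onto the lever (positive about the outward axis; the free end swings to the stand's -y side). Needs 0.5 to 1 N m, stays where left. The platform begins to sink between 0.3 and 0.55 rad, depending on the load; beyond that about 13 mm/s faster per 0.1 rad. Fully open it comes down too fast.
- platform (a joint): Height of the platform above its lower stop in m: 0 fully down, at the start 0.06 to 0.085. Sinking at more than 50 mm/s counts as fast. With the valve closed it stands still.
- platform_front (a point): Middle of the front edge of the dark steel platform, 240 x 220 x 12 mm, half-way up its thickness; fully down it is 74 mm above the desk. The light grey label printer fixed on it is 80 mm tall.
- guard_rail (a point): Middle of the round steel guard rail, 12 mm thick, 220 mm long, that spans the stand's front along y, 200 mm above the desk and 35 mm in front of valve_axis; its posts stand 125 mm to either side. It bars the lever from straight above: lean the tool 32 degrees, in line with the turning axis, coming from the front under and before the rail.
- gel_bottle: Bystander: clear gel bottle with blue cap, 60 mm across, 150 mm tall, standing; origin at the centre of its foot.
- pen_mug: Bystander: blue mug, 80 mm across, 90 mm tall; origin at the centre of its foot.
- stapler: Bystander: blue and black stapler, 150 x 36 x 56 mm, lying along its x axis; origin at the centre of its underside.

How it is judged:
By the outcome, as a careful person would: the job done as asked, in the order asked, and still so for the second after the job is handed in, with the robot touching nothing.
It also fails if it takes over 58 s, if anything falls off the work surface, if the arm or the gripper's body presses on something with over 40 N, if the wrist force passes 120 N, or if a joint passes its speed limit or range.

## Working session

There is one attempt and no reset: what is moved stays moved. The work goes in short steps, Python scripts to look and compute and a tool call to move; the robot and the scene stay as the last step left them, time stands still between calls to the robot, and variables do not carry over. Pictures are saved under pics/ and viewed, and the job is handed in when it is done.

Besides the shell and the picture viewer there is one more tool, called after "Emit:" as a command line: name --argument value ..., lists and objects as JSON in quotes. drive_tool: Moves the arm, as the interface text tells. Its arguments: {"type":"object","properties":{"series":{"type":"array"},"squeeze":{"type":"number"}},"required":["series"]}

```bash
mkdir -p pics; ls
cat > h.py <<'E'
import numpy as np, cv2
from plant import manip, eyes, outline_of, spot_point
from scipy.spatial.transform import Rotation as R
def snap(cam,name):
    im=eyes.get_image(cam); cv2.imwrite(f'pics/{name}.png',im); return im
def ray(cam,px,cal=None):
    c=cal or eyes.calibration(cam); E=np.array(c['extrinsics'])
    u=(px[0]-c['cx'])/c['fx']; v=(px[1]-c['cy'])/c['fy']
    if cam=='wrist':
        r=np.hypot(u,v); d=np.array([u/r*np.sin(r),v/r*np.sin(r),np.cos(r)]) if r>1e-9 else np.array([0,0,1.])
    else: d=np.array([u,v,1.]); d/=np.linalg.norm(d)
    return E[:3,3],E[:3,:3]@d
def tri(rs):
    A=np.zeros((3,3));b=np.zeros(3)
    for o,d in rs:
        P=np.eye(3)-np.outer(d,d);A+=P;b+=P@o
    x=np.linalg.solve(A,b)
    return x,[np.linalg.norm((np.eye(3)-np.outer(d,d))@(x-o)) for o,d in rs]
def proj(cam,X,cal=None):
    c=cal or eyes.calibration(cam);E=np.array(c['extrinsics']);p=E[:3,:3].T@(np.array(X)-E[:3,3])
    if cam=='wrist':
        t=np.arctan2(np.hypot(p[0],p[1]),p[2]);n=np.hypot(p[0],p[1]);q=p[:2]/n*t
    else:q=p[:2]/p[2]
    return np.array([q[0]*c['fx']+c['cx'],q[1]*c['fy']+c['cy']])
E
python3 - <<'E'
from h import *
print(manip.sense())
for c in ['scene','top','wrist']:
    snap(c,c+'0')
    for t in ['valve_axis','lever_grip','platform_front','guard_rail','gel_bottle','pen_mug','stapler']:
        try: print(c,t,[(np.round(d['pixel'],1),round(d['conf'],2)) for d in spot_point(c,t)][:2])
        except Exception as e: print(c,t,e)
    print(np.round(eyes.calibration(c)['extrinsics'],3).tolist())
E
```

```text
pics
{'clock': 0.0, 'joint_pos': array([-1.41950966e+00,  5.28455610e-01,  1.43387966e+00,  4.80239099e-06,
        1.18141460e+00, -1.78490744e-01]), 'dq': array([ 0.00059625, -0.00034535, -0.00050358,  0.00121221, -0.00011962,
       -0.00074982]), 'effort': array([-6.81897727e-04, -4.42355490e+01, -1.78022236e+01, -1.63751788e-04,
        8.36573745e-03,  3.32951879e-07]), 'eef_pos': array([ 0.20232508, -0.59062247,  0.24134729]), 'eef_rot': array([ 0.69752767,  0.1168282 , -0.69750379,  0.115303  ]), 'force': array([-5.03639798e-01,  1.24602430e-04,  2.09156581e-01]), 'ft_torque': array([-0.00518759, -0.00344187,  0.02038143]), 'gripper_width': 1.0015485288916794}
scene valve_axis [(array([334.2, 183.8]), 0.85), (array([388.7, 121.8]), 0.62)]
scene lever_grip [(array([355.2, 184.2]), 0.75)]
scene platform_front []
scene guard_rail [(array([349.3, 161.2]), 0.65)]
scene gel_bottle [(array([390. , 120.4]), 0.73)]
scene pen_mug [(array([275.9, 408.8]), 0.67)]
scene stapler []
[[-0.881, -0.448, 0.151, 0.372], [-0.473, 0.836, -0.278, 0.312], [-0.002, -0.316, -0.949, 1.25], [0.0, 0.0, 0.0, 1.0]]
top valve_axis [(array([377.1, 220.3]), 0.67)]
top lever_grip [(array([392.9, 239.5]), 0.8)]
top platform_front [(array([370.9, 211.9]), 0.87)]
top guard_rail [(array([398.5, 238.2]), 0.57)]
top gel_bottle [(array([485.1, 239.6]), 0.82), (array([398.1, 236. ]), 0.36)]
top pen_mug [(array([160. , 282.7]), 0.65)]
top stapler [(array([447.1, 309.3]), 0.81)]
[[-0.009, -0.995, 0.103, 0.458], [-1.0, 0.01, 0.011, -0.014], [-0.012, -0.103, -0.995, 1.127], [0.0, 0.0, 0.0, 1.0]]
wrist valve_axis []
wrist lever_grip []
wrist platform_front []
wrist guard_rail []
wrist gel_bottle []
wrist pen_mug []
wrist stapler []
[[0.324, -0.9, -0.292, 0.276], [-0.946, -0.308, -0.1, -0.565], [-0.0, 0.308, -0.951, 0.373], [0.0, 0.0, 0.0, 1.0]]
```

View pics/scene0.png

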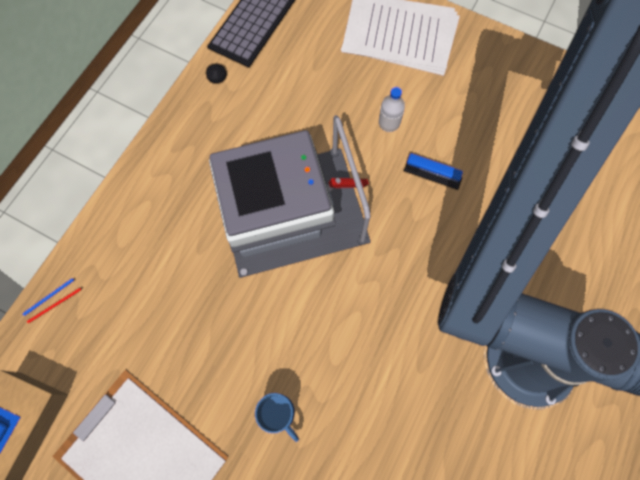

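View pics/top0.png

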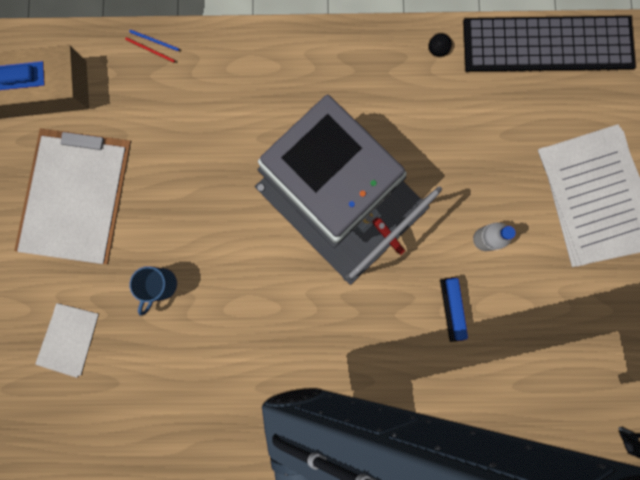

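Run:
```python
from h import *
P={'valve_axis':[(334.2,183.8),(377.1,220.3)],'lever_grip':[(355.2,184.2),(392.9,239.5)],'guard_rail':[(349.3,161.2),(398.5,238.2)],'gel_bottle':[(390,120.4),(485.1,239.6)],'pen_mug':[(275.9,408.8),(160,282.7)]}
for k,(a,b) in P.items():
    x,e=tri([ray('scene',a),ray('top',b)]);print(k,np.round(x,4),np.round(e,4))
```

```text
valve_axis [ 0.5909 -0.1325  0.1047] [0.0034 0.0034]
lever_grip [ 0.5525 -0.1725  0.0618] [0.0029 0.0029]
guard_rail [ 0.5541 -0.1581  0.2092] [0.0102 0.0102]
gel_bottle [ 0.5569 -0.3939  0.0254] [0.0006 0.0006]
pen_mug [0.4631 0.3725 0.0247] [0.0009 0.0009]
```

Run:
```python
from h import *
def atz(c,p,z):
    o,d=ray(c,p);return np.round((o+d*(z-o[2])/d[2])[:2],4)
print('stapler top 3 pts z=.05',[atz('top',p,.05) for p in [(450,279),(456,340),(447,309)]])
print('rail ends z .2',atz('top',(437,191),.2),atz('top',(353,279),.2), 'scene',atz('scene',(338,121),.2),atz('scene',(363,240),.2))
m=outline_of('top','guard_rail');print(len(m))
for c in ['top','scene']:
    im=eyes.get_image(c)
    hsv=cv2.cvtColor(im,cv2.COLOR_BGR2HSV)
    sub=im[100:300,230:470]
    x0,y0=(320,170) if c=='top' else (290,100)
    s=im[y0:y0+130,x0:x0+140]; cv2.imwrite(f'pics/{c}_z.png',cv2.resize(s,None,fx=4.5,fy=4.5,interpolation=cv2.INTER_CUBIC))
s=manip.sense();Rt=R.from_quat(s['eef_rot']).as_matrix();print(np.round(Rt,3))
E=np.array(eyes.calibration('wrist')['extrinsics']);print('cam in tool',np.round(Rt.T@(E[:3,3]-s['eef_pos']),3))
```

```text
stapler top 3 pts z=.05 [array([ 0.4646, -0.3016]), array([ 0.3276, -0.3099]), array([ 0.3968, -0.2922])]
rail ends z .2 [ 0.6395 -0.2421] [ 0.4653 -0.0709] scene [ 0.634  -0.2363] [ 0.4568 -0.0117]
1
[[-0.     0.324 -0.946]
 [ 0.    -0.946 -0.324]
 [-1.    -0.     0.   ]]
cam in tool [-0.131 -0.    -0.078]
```

View pics/top_z.png

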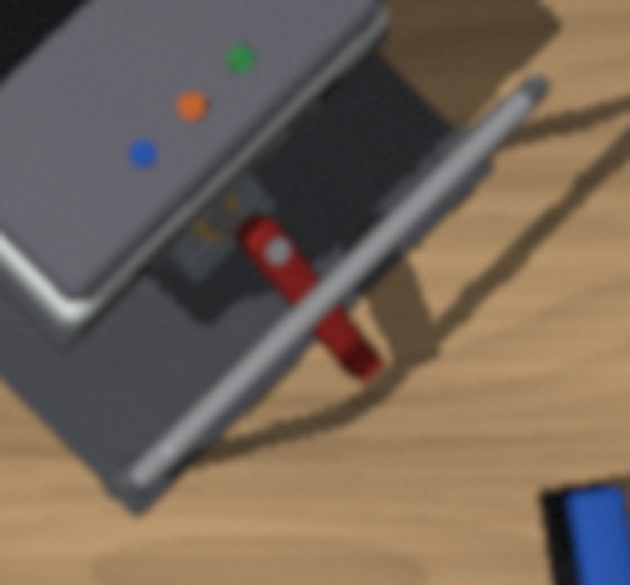

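View pics/scene_z.png

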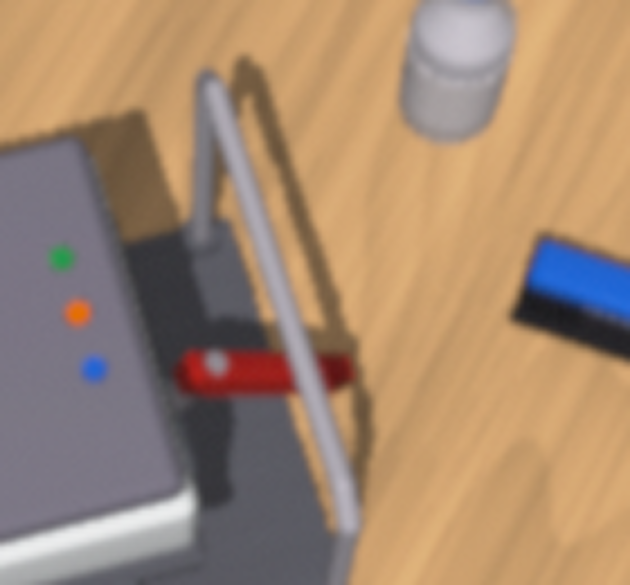

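Run:
```python
from h import *
P={'bolt':[(338,180.4),(381.6,225.6)],'tip':[(367.8,182.2),(401.8,252.7)],'railA':[(336.2,117.3),(440,188.9)],'railB':[(367.1,216.7),(351.1,276.2)]}
X={}
for k,(a,b) in P.items():
    x,e=tri([ray('scene',a),ray('top',b)]);X[k]=x;print(k,np.round(x,4),np.round(e,4))
d=X['railB']-X['railA'];print(np.linalg.norm(d),'yaw from rail',np.degrees(np.arctan2(d[1],d[0]))-90, 'mid',(X['railA']+X['railB'])/2)
d=X['bolt']-X['tip'];print('yaw lever',np.degrees(np.arctan2(d[1],d[0])),np.linalg.norm(d))
```

```text
bolt [ 0.581  -0.1398  0.1178] [0.0002 0.0002]
tip [ 0.5246 -0.1908  0.0655] [0.0002 0.0002]
railA [ 0.6475 -0.2535  0.1797] [0.0002 0.0002]
railB [ 0.4725 -0.0677  0.1851] [0.0015 0.0015]
0.25524934820529466 yaw from rail 43.29083159997438 mid [ 0.56003285 -0.1605907   0.18240073]
yaw lever 42.08481607687732 0.09230016367503585
```

Emit:
drive_tool --series '[{"x":-0.2,"y":-2.2,"z":-3.0,"hand":1},{"y":-2.2,"z":-3.0,"hand":1},{"y":-2.2,"z":-3.0,"hand":1},{"y":-2.2,"z":-3.0,"hand":1},{"y":-2.2,"z":-3.0,"hand":1},{"y":-2.2,"z":-3.0,"hand":1},{"y":-2.2,"z":-3.0,"hand":1},{"y":-2.2,"z":-3.0,"hand":1},{"y":-2.2,"z":-3.0,"hand":1},{"y":-2.2,"z":-3.0,"hand":1}]'

```text
$.series[0]: bad value
```

Emit:
drive_tool --series '[{"x":-0.2,"y":-2.2,"z":-3.0,"spin":0.0,"hand":1.0},{"x":0.0,"y":-2.2,"z":-3.0,"spin":0.0,"hand":1.0}]'

```text
clock: 1.52
eef_pos: [0.242, -0.5362, 0.244]
eef_rot: [-0.697, -0.111, 0.699, -0.116]
force: [1.5, 0.1, -0.3]
gripper_width: 0.999
```

Emit:
drive_tool --series '[{"x":0.0,"y":-2.4,"z":-3.2,"spin":0.0,"hand":1.0},{"x":0.0,"y":-2.4,"z":-3.2,"spin":0.0,"hand":1.0},{"x":0.0,"y":-2.4,"z":-3.2,"spin":0.0,"hand":1.0},{"x":0.0,"y":-2.4,"z":-3.2,"spin":0.0,"hand":1.0},{"x":0.0,"y":-2.4,"z":-3.2,"spin":0.0,"hand":1.0},{"x":0.0,"y":-2.4,"z":-3.2,"spin":0.0,"hand":1.0},{"x":0.0,"y":-2.4,"z":-3.2,"spin":0.0,"hand":1.0},{"x":0.0,"y":-2.4,"z":-3.2,"spin":0.0,"hand":1.0},{"x":0.0,"y":-2.4,"z":-3.2,"spin":0.0,"hand":1.0},{"x":0.0,"y":0.0,"z":0.0,"spin":0.0,"hand":1.0}]'

```text
clock: 2.35
eef_pos: [0.4568, -0.2249, 0.2428]
eef_rot: [0.699, 0.108, -0.697, 0.116]
force: [0.4, -0.4, -0.4]
gripper_width: 1.005
```

Emit:
drive_tool --series '[{"x":0.0,"y":0.0,"z":0.0,"spin":-0.125,"hand":1.0},{"x":0.0,"y":0.0,"z":0.0,"spin":-0.125,"hand":1.0},{"x":0.0,"y":0.0,"z":0.0,"spin":-0.125,"hand":1.0},{"x":0.0,"y":0.0,"z":0.0,"spin":-0.125,"hand":1.0},{"x":0.0,"y":0.0,"z":0.0,"spin":-0.125,"hand":1.0},{"x":0.0,"y":0.0,"z":0.0,"spin":-0.125,"hand":1.0},{"x":0.0,"y":0.0,"z":0.0,"spin":-0.125,"hand":1.0},{"x":0.0,"y":0.0,"z":0.0,"spin":-0.125,"hand":1.0},{"x":0.0,"y":0.0,"z":0.0,"spin":-0.125,"hand":1.0},{"x":0.0,"y":0.0,"z":0.0,"spin":-0.125,"hand":1.0},{"x":0.0,"y":0.0,"z":0.0,"spin":-0.125,"hand":1.0},{"x":0.0,"y":0.0,"z":0.0,"spin":-0.125,"hand":1.0},{"x":0.0,"y":0.0,"z":0.0,"spin":-0.125,"hand":1.0},{"x":0.0,"y":0.0,"z":0.0,"spin":-0.125,"hand":1.0},{"x":0.0,"y":0.0,"z":0.0,"spin":-0.125,"hand":1.0},{"x":0.0,"y":0.0,"z":0.0,"spin":-0.125,"hand":1.0}]'

```text
clock: 3.68
eef_pos: [0.4573, -0.2262, 0.245]
eef_rot: [0.279, 0.644, -0.287, 0.653]
force: [0.8, -0.5, -0.6]
gripper_width: 0.998
```

```bash
cat >> h.py <<'E'
V=np.array([.586,-.136,.109]);yaw=np.radians(43)
S=np.array([[np.cos(yaw),-np.sin(yaw),0],[np.sin(yaw),np.cos(yaw),0],[0,0,1]])
def st():
    s=manip.sense();Rt=R.from_quat(s['eef_rot']).as_matrix()
    print('t %.2f'%s['clock'],'tcp',np.round(s['eef_pos'],4),'stand mm',np.round(S.T@(s['eef_pos']-V)*1000,1),'F stand',np.round(S.T@s['force'],1),'tool y az %.1f'%np.degrees(np.arctan2(Rt[1,1],Rt[0,1])),'xaxis',np.round(Rt[:,0],3),'q',np.round(s['joint_pos'],2))
    return s,Rt
E
python3 - <<'E'
from h import *
st()
snap('wrist','w1');snap('top','t1')
for t in ['valve_axis','lever_grip','guard_rail']:
    print(t,[(np.round(d['pixel'],1),round(d['conf'],2)) for d in spot_point('wrist',t)][:2])
print('expect rail',proj('wrist',V+S@[-.035,0,.091]),'tip',proj('wrist',V+S@[-.0806,0,-.050]),'valve',proj('wrist',V))
E
```

```text
t 3.68 tcp [ 0.4573 -0.2262  0.245 ] stand mm [-155.7   21.8  136. ] F stand [ 0.3 -0.9 -0.6] tool y az 42.8 xaxis [ 0.007 -0.015 -1.   ] q [-0.67  0.37  1.72 -0.01  1.04 -1.42]
valve_axis [(array([509.3, 258.1]), 0.59)]
lever_grip []
guard_rail [(array([524.2, 310.3]), 0.89)]
expect rail [524.99006282 310.96341422] tip [406.62208486 238.0738575 ] valve [510.19563749 256.09606557]
```

View pics/w1.png

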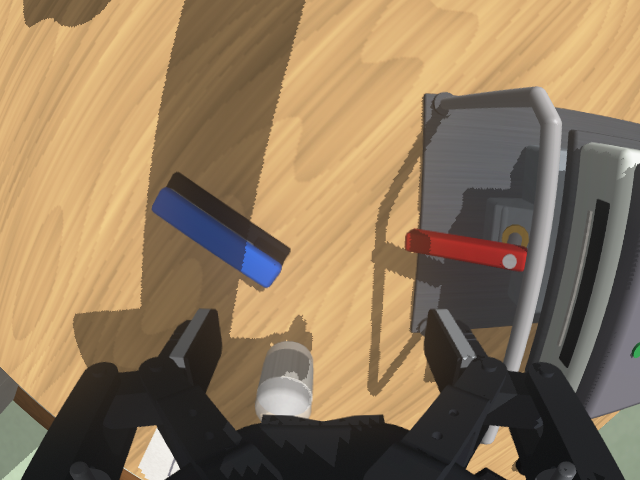

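Run:
```python
from h import *
for p in [(289,252),(270,287),(282,262),(178,173)]:
    o,d=ray('wrist',p)
    for z in [.02,.05]:
        w=o+d*(z-o[2])/d[2];print(p,z,np.round(w[:2],3),'stand',np.round((S.T@(w-V))[:2]*1000))
d=outline_of('wrist','valve'); print([(x['bbox'],x['conf']) for x in d])
```

```text
(289, 252) 0.02 [ 0.464 -0.286] stand [-192.  -27.]
(289, 252) 0.05 [ 0.459 -0.276] stand [-188.  -16.]
(270, 287) 0.02 [ 0.475 -0.33 ] stand [-214.  -66.]
(270, 287) 0.05 [ 0.469 -0.316] stand [-209.  -52.]
(282, 262) 0.02 [ 0.466 -0.299] stand [-199.  -38.]
(282, 262) 0.05 [ 0.461 -0.288] stand [-195.  -26.]
(178, 173) 0.02 [ 0.325 -0.299] stand [-302.   59.]
(178, 173) 0.05 [ 0.332 -0.288] stand [-290.   62.]
[([408.0, 226.3, 528.3, 269.7], 0.58)]
```

Emit:
drive_tool --series '[{"x":0.0,"y":0.0,"z":-1.8,"spin":0.0,"hand":1.0},{"x":3.0,"y":0.0,"z":0.0,"spin":0.0,"hand":1.0},{"x":3.5,"y":0.0,"z":0.0,"spin":0.0,"hand":1.0},{"x":3.5,"y":0.0,"z":0.0,"spin":0.0,"hand":1.0},{"x":3.5,"y":0.0,"z":0.0,"spin":0.0,"hand":1.0},{"x":3.0,"y":0.0,"z":0.0,"spin":0.0,"hand":1.0},{"x":1.0,"y":0.0,"z":0.0,"spin":0.0,"hand":1.0}]'

```text
clock: 4.57
eef_pos: [0.4538, -0.2208, 0.07]
eef_rot: [0.283, 0.633, -0.295, 0.657]
force: [-1.0, 0.9, 0.2]
gripper_width: 1.001
```

Run:
```python
from h import *
st();snap('wrist','w2')
```

```text
t 4.57 tcp [ 0.4538 -0.2208  0.07  ] stand mm [-154.5   28.2  -39. ] F stand [-0.1  1.3  0.2] tool y az 41.7 xaxis [ 0.025 -0.029 -0.999] q [-0.67  0.65  1.89 -0.01  0.56 -1.39]
```

View pics/w2.png

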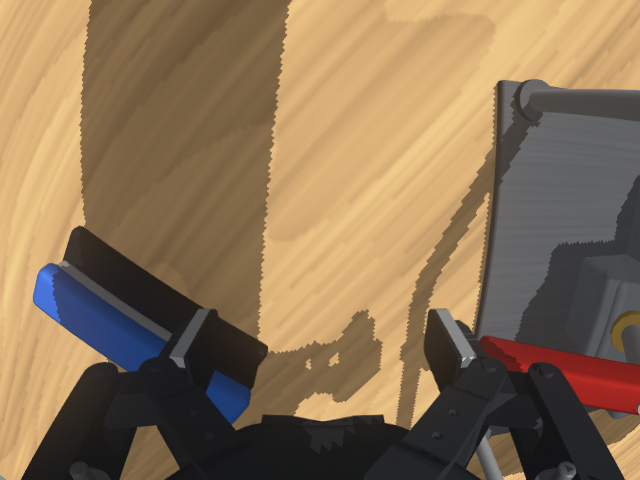

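Emit:
drive_tool --series '[{"x":0.4,"y":1.0,"z":-0.4,"spin":0.0,"hand":1.0},{"x":0.4,"y":1.3,"z":-0.1,"spin":-0.02,"hand":1.0},{"x":0.0,"y":1.2,"z":0.0,"spin":0.0,"hand":1.0},{"x":0.0,"y":0.0,"z":0.0,"spin":0.0,"hand":1.0}]'

```text
clock: 4.95
eef_pos: [0.4791, -0.1921, 0.0611]
eef_rot: [0.278, 0.636, -0.289, 0.66]
force: [0.4, 0.5, 0.4]
gripper_width: 1.002
```

Run:
```python
from h import *
st();snap('wrist','w3');im=snap('top','t3')
cv2.imwrite('pics/t3z.png',cv2.resize(im[90:310,240:500],None,fx=3,fy=2.7))
im=snap('scene','s3');cv2.imwrite('pics/s3z.png',cv2.resize(im[100:300,200:450],None,fx=3,fy=3))
```

```text
t 4.95 tcp [ 0.4791 -0.1921  0.0611] stand mm [-116.4   31.8  -47.9] F stand [0.6 0.  0.4] tool y az 42.7 xaxis [ 0.025 -0.028 -0.999] q [-0.59  0.67  1.87 -0.02  0.57 -1.32]
```

View pics/w3.png

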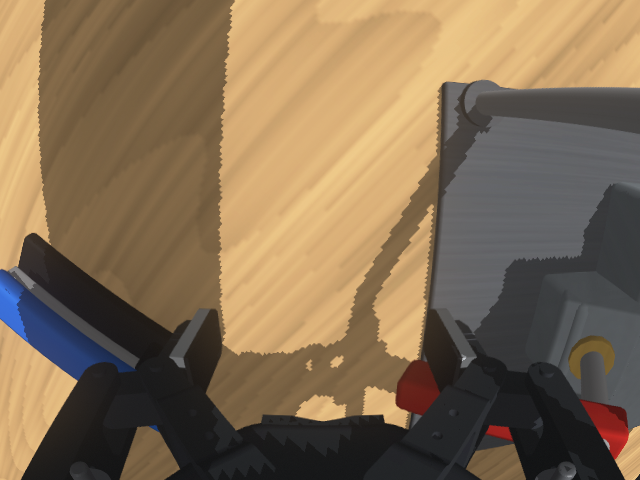

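View pics/t3z.png

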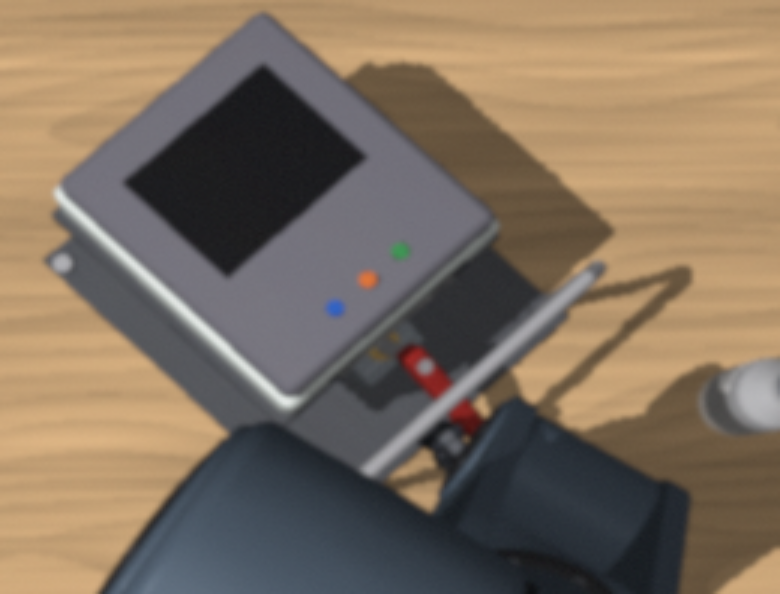

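View pics/s3z.png

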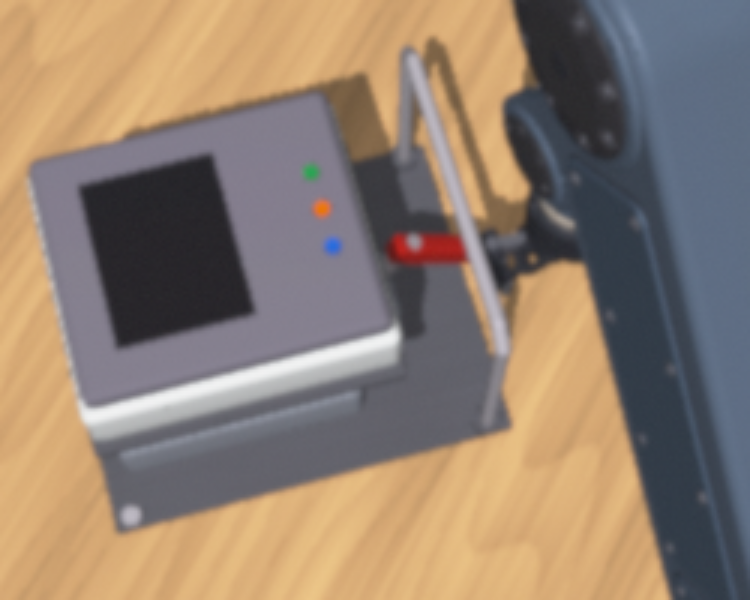

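Emit:
drive_tool --series '[{"x":0.0,"y":0.0,"z":0.7,"spin":0.0,"hand":1.0},{"x":0.0,"y":0.0,"z":0.6,"spin":0.0,"hand":1.0},{"x":0.0,"y":0.0,"z":0.6,"spin":0.0,"hand":1.0},{"x":0.0,"y":0.0,"z":0.5,"spin":0.0,"hand":1.0}]'

```text
clock: 5.43
eef_pos: [0.4893, -0.2071, 0.0628]
eef_rot: [0.279, 0.641, -0.288, 0.654]
force: [-2.6, 8.2, 5.2]
gripper_width: 1.001
```

```bash
cat >> h.py <<'E'
def dots(cam):
    im=eyes.get_image(cam);h=cv2.cvtColor(im,cv2.COLOR_BGR2HSV)
    roi=np.zeros(im.shape[:2],bool)
    if cam=='scene': roi[140:230,270:330]=1
    else: roi[150:225,325:395]=1
    out={}
    for n,(a,b) in {'g':(45,85),'o':(5,20),'b':(105,125)}.items():
        m=(h[...,0]>=a)&(h[...,0]<=b)&(h[...,1]>110)&(h[...,2]>70)&roi
        k,l,s,c=cv2.connectedComponentsWithStats(m.astype(np.uint8))
        if k>1:
            i=1+np.argmax(s[1:,4]);out[n]=(np.round(c[i],2).tolist(),int(s[i,4]))
    return im,out
E
python3 - <<'E'
from h import *
s,_=st()
for c in ['scene','top']:
    im,o=dots(c);print(c,o);
X,e=tri([ray('scene',dots('scene')[1]['o'][0]),ray('top',dots('top')[1]['o'][0])]) 
print(X,e,[ (proj(c,X-[0,0,.01])-proj(c,X)).round(2) for c in ['scene','top']])
E
```

```text
t 5.43 tcp [ 0.4893 -0.2071  0.0628] stand mm [-119.2   13.9  -46.2] F stand [3.7 7.8 5.2] tool y az 42.7 xaxis [ 0.012 -0.019 -1.   ] q [-0.61  0.68  1.82 -0.01  0.62 -1.34]
scene {'g': ([303.31, 156.88], 16), 'o': ([322.91, 144.45], 107), 'b': ([310.5, 181.5], 24)}
top {'g': ([373.0, 182.5], 16), 'o': ([362.31, 193.1], 29), 'b': ([351.28, 203.59], 29)}
[ 0.59193277 -0.07634976  0.3995457 ] [np.float64(0.006342912733816367), np.float64(0.006342912733816175)] [array([0.06, 2.58]), array([-0.52,  1.15])]
```

```bash
cat >> h.py <<'E'
Z0=None
def height():
    _,a=dots('scene');_,b=dots('top')
    r={}
    for k in 'gb':
        if k in a and k in b:
            X,e=tri([ray('scene',a[k][0]),ray('top',b[k][0])]);r[k]=(round(X[2]*1000,1),round(e[0]*1000,1),a[k][0],b[k][0])
    print(r)
E
python3 - <<'E'
from h import *
height()
X=[.64,-.1,.23]
print([ (proj(c,np.array(X)-[0,0,.01])-proj(c,X)).round(2) for c in ['scene','top']])
E
```

```text
{'g': (np.float64(221.6), np.float64(0.1), [303.31, 156.88], [373.0, 182.5]), 'b': (np.float64(221.4), np.float64(0.2), [310.5, 181.5], [351.28, 203.59])}
[array([0.16, 2.02]), array([-0.47,  1.02])]
```

Emit:
drive_tool --series '[{"x":0.0,"y":0.1,"z":0.6,"spin":0.0,"hand":1.0},{"x":0.0,"y":0.1,"z":0.6,"spin":0.0,"hand":1.0},{"x":0.0,"y":0.1,"z":0.5,"spin":0.0,"hand":1.0}]'

```text
clock: 5.98
eef_pos: [0.4917, -0.2095, 0.0622]
eef_rot: [0.28, 0.653, -0.284, 0.644]
force: [-7.0, 6.5, 6.3]
gripper_width: 0.999
```

Run:
```python
from h import *
st(); height();im=snap('top','t4');cv2.imwrite('pics/t4z.png',cv2.resize(im[180:280,330:460],None,fx=6,fy=6))
```

```text
t 5.98 tcp [ 0.4917 -0.2095  0.0622] stand mm [-119.1   10.6  -46.8] F stand [-0.7  9.5  6.3] tool y az 43.0 xaxis [-0.014 -0.    -1.   ] q [-0.61  0.69  1.79 -0.01  0.67 -1.35]
{'g': (np.float64(221.7), np.float64(0.4), [303.24, 156.76], [373.12, 182.59]), 'b': (np.float64(221.4), np.float64(0.2), [310.5, 181.5], [351.28, 203.59])}
```

View pics/t4z.png

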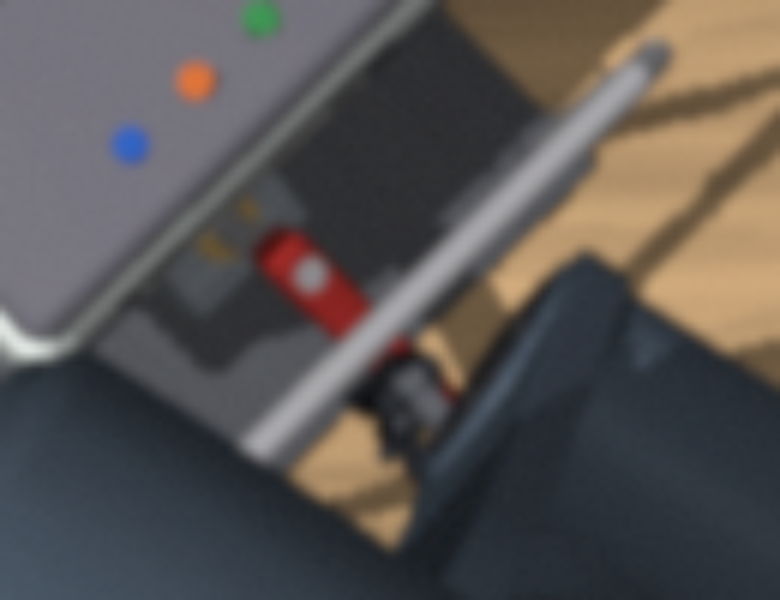

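Emit:
drive_tool --series '[{"x":0.0,"y":0.1,"z":0.9,"spin":0.0,"hand":1.0},{"x":0.0,"y":0.1,"z":0.9,"spin":0.0,"hand":1.0},{"x":0.0,"y":0.1,"z":0.9,"spin":0.0,"hand":1.0}]'

```text
clock: 6.38
eef_pos: [0.497, -0.2156, 0.0612]
eef_rot: [0.282, 0.668, -0.279, 0.629]
force: [-9.1, 9.3, 8.5]
gripper_width: 1.003
```

Run:
```python
from h import *
st(); height()
```

```text
t 6.38 tcp [ 0.497  -0.2156  0.0612] stand mm [-119.4    2.4  -47.8] F stand [-0.3 13.   8.5] tool y az 43.3 xaxis [-0.049  0.026 -0.998] q [-0.61  0.71  1.74 -0.01  0.75 -1.36]
{'g': (np.float64(220.8), np.float64(0.3), [303.28, 156.89], [373.12, 182.59]), 'b': (np.float64(221.4), np.float64(0.2), [310.5, 181.5], [351.28, 203.59])}
```

Emit:
drive_tool --series '[{"x":0.0,"y":0.1,"z":1.6,"spin":0.0,"hand":1.0}]'

```text
clock: 6.57
eef_pos: [0.5025, -0.2216, 0.0598]
eef_rot: [0.283, 0.674, -0.277, 0.624]
force: [-6.6, 8.2, 5.1]
gripper_width: 1.0
```

Run:
```python
from h import *
st(); height()
```

```text
t 6.57 tcp [ 0.5025 -0.2216  0.0598] stand mm [-119.5   -5.6  -49.2] F stand [ 0.7 10.5  5.1] tool y az 43.4 xaxis [-0.063  0.036 -0.997] q [-0.62  0.72  1.71 -0.01  0.79 -1.36]
{'g': (np.float64(221.9), np.float64(0.3), [303.5, 157.0], [372.95, 182.9]), 'b': (np.float64(220.3), np.float64(0.3), [310.4, 181.56], [351.37, 203.63])}
```

Emit:
drive_tool --series '[{"x":-0.1,"y":0.2,"z":1.3,"spin":0.0,"hand":1.0}]'

```text
clock: 6.75
eef_pos: [0.5117, -0.23, 0.0597]
eef_rot: [0.282, 0.676, -0.277, 0.622]
force: [-10.6, 8.6, 9.9]
gripper_width: 0.995
```

Run:
```python
from h import *
st(); height();height();st()
```

```text
t 6.75 tcp [ 0.5117 -0.23    0.0597] stand mm [-118.4  -18.   -49.3] F stand [-1.9 13.5  9.9] tool y az 43.4 xaxis [-0.067  0.038 -0.997] q [-0.62  0.73  1.67 -0.01  0.81 -1.37]
{'g': (np.float64(218.9), np.float64(0.5), [303.4, 157.6], [372.76, 183.24]), 'b': (np.float64(216.8), np.float64(0.6), [310.42, 182.15], [351.39, 204.18])}
{'g': (np.float64(214.3), np.float64(0.4), [303.5, 158.29], [372.78, 183.5]), 'b': (np.float64(215.3), np.float64(0.4), [310.65, 182.65], [351.18, 204.39])}
t 6.95 tcp [ 0.5152 -0.233   0.0598] stand mm [-117.9  -22.7  -49.2] F stand [-0.7  6.1  2.3] tool y az 43.3 xaxis [-0.059  0.032 -0.998] q [-0.62  0.73  1.67 -0.01  0.81 -1.37]
```

Run:
```python
from h import *
t=[];
for i in range(4):
    s=manip.sense()['clock'];_,o=dots('top');t.append((s,o['o'][0],o['b'][0]))
    print(round(s,2),o['o'][0],o['b'][0],o['g'][0])
st();height()
```

```text
6.95 [361.67, 193.8] [351.11, 204.48] [372.5, 183.5]
7.0 [361.67, 194.2] [351.1, 204.52] [372.5, 183.5]
7.05 [361.63, 194.37] [350.89, 204.52] [372.47, 183.87]
7.1 [361.63, 194.37] [350.89, 204.52] [372.62, 183.88]
t 7.15 tcp [ 0.5152 -0.233   0.0598] stand mm [-117.9  -22.6  -49.2] F stand [-0.8  7.1  2.5] tool y az 43.4 xaxis [-0.059  0.032 -0.998] q [-0.62  0.73  1.67 -0.01  0.81 -1.37]
{'g': (np.float64(209.2), np.float64(0.4), [303.5, 159.5], [372.28, 184.11]), 'b': (np.float64(208.9), np.float64(0.2), [310.5, 184.0], [350.68, 204.68])}
```

Emit:
drive_tool --series '[{"x":0.0,"y":0.0,"z":0.0,"spin":0.0,"hand":1.0},{"x":0.0,"y":0.0,"z":0.0,"spin":0.0,"hand":1.0},{"x":0.0,"y":0.0,"z":0.0,"spin":0.0,"hand":1.0},{"x":0.0,"y":0.0,"z":0.0,"spin":0.0,"hand":1.0}]'

```text
clock: 7.58
eef_pos: [0.5143, -0.2343, 0.0599]
eef_rot: [0.283, 0.673, -0.278, 0.624]
force: [-1.7, 0.8, 0.1]
gripper_width: 0.999
```

Run:
```python
from h import *
st();height()
```

```text
t 7.58 tcp [ 0.5143 -0.2343  0.0599] stand mm [-119.5  -23.   -49.1] F stand [-0.7  1.7  0.1] tool y az 43.2 xaxis [-0.06   0.033 -0.998] q [-0.62  0.73  1.67 -0.01  0.81 -1.37]
{'g': (np.float64(199.4), np.float64(0.5), [303.6, 161.6], [371.62, 185.25]), 'b': (np.float64(198.6), np.float64(0.4), [310.68, 185.76], [350.59, 205.72])}
```

Emit:
drive_tool --series '[{"x":0.0,"y":0.0,"z":-0.8,"spin":0.0,"hand":1.0},{"x":-0.5,"y":-1.0,"z":-0.4,"spin":0.0,"hand":1.0},{"x":-1.5,"y":-1.0,"z":0.0,"spin":0.0,"hand":1.0},{"x":-2.0,"y":0.0,"z":0.0,"spin":0.0,"hand":1.0},{"x":-2.0,"y":0.0,"z":0.0,"spin":0.0,"hand":1.0},{"x":-1.0,"y":0.0,"z":0.0,"spin":0.0,"hand":1.0},{"x":0.0,"y":0.0,"z":0.0,"spin":0.0,"hand":1.0},{"x":0.0,"y":0.0,"z":0.0,"spin":0.0,"hand":1.0}]'

```text
clock: 8.35
eef_pos: [0.4939, -0.2449, 0.1354]
eef_rot: [0.283, 0.669, -0.28, 0.627]
force: [0.1, 0.9, -1.1]
gripper_width: 1.001
```

Run:
```python
from h import *
st();height();snap('wrist','w5');print('lever tip est',[proj('wrist',V+S@[-.0806/1*np.cos(a),-.095*np.sin(a),-.05*np.cos(a)]) for a in (.4,.5,.6,.7)])
```

```text
t 8.35 tcp [ 0.4939 -0.2449  0.1354] stand mm [-141.6  -16.8   26.4] F stand [ 0.7  0.6 -1.1] tool y az 43.1 xaxis [-0.053  0.027 -0.998] q [-0.66  0.6   1.67 -0.01  0.93 -1.4 ]
{'g': (np.float64(183.0), np.float64(0.4), [304.0, 165.0], [370.65, 187.0]), 'b': (np.float64(181.1), np.float64(0.4), [310.91, 188.91], [350.08, 207.08])}
lever tip est [array([433.55286422, 304.89967956]), array([438.22726358, 318.59983154]), array([444.04525342, 331.65727223]), array([450.94253993, 343.98956769])]
```

View pics/w5.png

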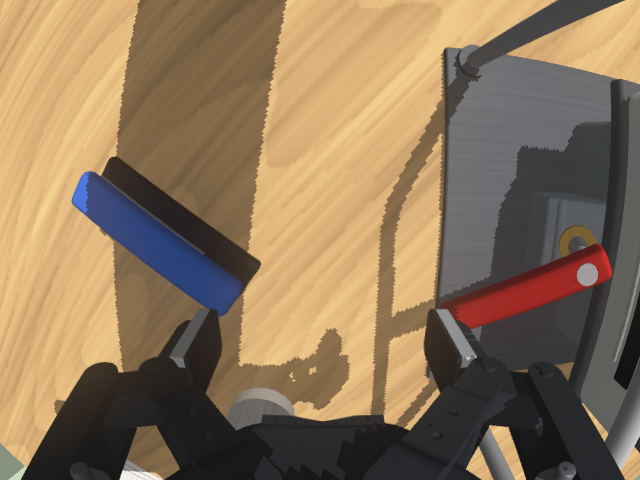

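Emit:
drive_tool --series '[{"x":0.0,"y":0.0,"z":3.3,"spin":0.0,"hand":1.0},{"x":0.0,"y":0.0,"z":3.5,"spin":0.0,"hand":1.0},{"x":1.0,"y":0.7,"z":0.3,"spin":0.0,"hand":1.0},{"x":2.0,"y":0.7,"z":0.0,"spin":0.0,"hand":1.0},{"x":2.0,"y":0.5,"z":0.0,"spin":0.0,"hand":1.0},{"x":2.0,"y":0.0,"z":0.0,"spin":0.0,"hand":1.0},{"x":0.6,"y":0.0,"z":0.0,"spin":0.0,"hand":1.0},{"x":0.0,"y":0.0,"z":0.0,"spin":0.0,"hand":1.0}]'

```text
clock: 9.17
eef_pos: [0.5489, -0.2771, 0.0408]
eef_rot: [0.284, 0.676, -0.278, 0.621]
force: [0.2, -0.0, -0.4]
gripper_width: 1.0
```

Run:
```python
from h import *
st();height();snap('wrist','w6')
```

```text
t 9.17 tcp [ 0.5489 -0.2771  0.0408] stand mm [-123.4  -77.8  -68.2] F stand [ 0.1 -0.2 -0.4] tool y az 43.2 xaxis [-0.067  0.038 -0.997] q [-0.64  0.81  1.53 -0.01  0.88 -1.39]
{'g': (np.float64(163.6), np.float64(0.2), [304.29, 168.5], [369.87, 188.53]), 'b': (np.float64(161.4), np.float64(0.5), [311.09, 192.09], [349.79, 208.5])}
```

View pics/w6.png

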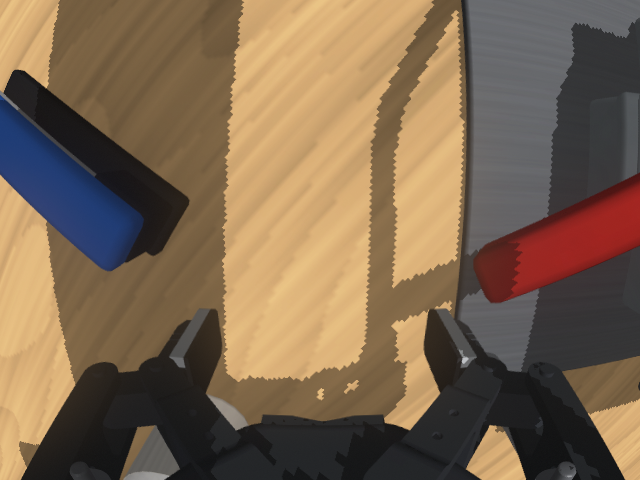

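Emit:
drive_tool --series '[{"x":-1.0,"y":0.6,"z":0.0,"spin":0.0,"hand":1.0},{"x":-0.9,"y":0.7,"z":0.0,"spin":0.0,"hand":1.0},{"x":0.0,"y":0.2,"z":0.0,"spin":0.0,"hand":1.0},{"x":0.0,"y":0.0,"z":0.0,"spin":0.0,"hand":1.0},{"x":0.0,"y":0.0,"z":0.0,"spin":0.0,"hand":1.0}]'

```text
clock: 9.73
eef_pos: [0.5669, -0.2697, 0.0701]
eef_rot: [0.283, 0.67, -0.279, 0.627]
force: [0.5, -0.4, -0.4]
gripper_width: 1.007
```

Run:
```python
from h import *
st();height()
```

```text
t 9.73 tcp [ 0.5669 -0.2697  0.0701] stand mm [-105.2  -84.7  -38.9] F stand [ 0.1 -0.7 -0.4] tool y az 43.2 xaxis [-0.054  0.029 -0.998] q [-0.62  0.77  1.5  -0.01  0.93 -1.36]
{'g': (np.float64(163.6), np.float64(0.2), [304.29, 168.5], [369.87, 188.53]), 'b': (np.float64(161.8), np.float64(0.5), [311.09, 192.09], [349.74, 208.59])}
```

Emit:
drive_tool --series '[{"x":0.0,"y":0.0,"z":0.0,"spin":0.0,"hand":1.0},{"x":0.0,"y":0.0,"z":0.0,"spin":0.0,"hand":1.0},{"x":0.0,"y":0.0,"z":0.0,"spin":0.0,"hand":1.0},{"x":0.0,"y":0.0,"z":0.0,"spin":0.0,"hand":1.0},{"x":0.0,"y":0.0,"z":0.0,"spin":0.0,"hand":1.0},{"x":0.0,"y":0.0,"z":0.0,"spin":0.0,"hand":1.0}]'

```text
clock: 10.33
eef_pos: [0.5649, -0.2695, 0.0683]
eef_rot: [0.283, 0.671, -0.279, 0.625]
force: [0.5, 0.3, -0.2]
gripper_width: 1.0
```

Run:
```python
from h import *
st();height();print([(np.round(d['pixel'],1),round(d['conf'],2)) for d in spot_point('top','platform_front')],proj('top',V+S@[.032,0,-.035]))
```

```text
t 10.33 tcp [ 0.5649 -0.2695  0.0683] stand mm [-106.5  -83.3  -40.7] F stand [ 0.6 -0.1 -0.2] tool y az 43.1 xaxis [-0.058  0.031 -0.998] q [-0.62  0.77  1.5  -0.01  0.93 -1.36]
{'g': (np.float64(163.6), np.float64(0.2), [304.29, 168.5], [369.87, 188.53]), 'b': (np.float64(161.4), np.float64(0.5), [311.09, 192.09], [349.79, 208.5])}
[(array([368.5, 217.6]), 0.81)] [367.60042166 215.56422067]
```

Emit:
drive_tool --series '[{"x":0.7,"y":0.0,"z":-0.8,"spin":0.0,"hand":1.0},{"x":0.0,"y":0.0,"z":-1.2,"spin":0.0,"hand":1.0},{"x":0.0,"y":0.0,"z":-1.4,"spin":0.0,"hand":1.0},{"x":0.0,"y":0.0,"z":-1.4,"spin":0.0,"hand":1.0}]'

```text
clock: 10.82
eef_pos: [0.5464, -0.2469, 0.0665]
eef_rot: [0.282, 0.655, -0.285, 0.64]
force: [12.4, -10.9, -4.5]
gripper_width: 0.999
```

Run:
```python
from h import *
st()
```

```text
t 10.82 tcp [ 0.5464 -0.2469  0.0665] stand mm [-104.6  -54.1  -42.5] F stand [  1.6 -16.4  -4.5] tool y az 42.7 xaxis [-0.021  0.005 -1.   ] q [-0.61  0.74  1.61 -0.01  0.81 -1.34]
```

Emit:
drive_tool --series '[{"x":0.2,"y":0.0,"z":-1.6,"spin":0.0,"hand":1.0},{"x":0.2,"y":0.0,"z":-1.6,"spin":0.0,"hand":1.0},{"x":0.0,"y":0.0,"z":-1.5,"spin":0.0,"hand":1.0}]'

```text
clock: 11.07
eef_pos: [0.5441, -0.2378, 0.0703]
eef_rot: [0.279, 0.622, -0.296, 0.669]
force: [12.7, -14.2, -7.8]
gripper_width: 1.003
```

Run:
```python
from h import *
st()
```

```text
t 11.07 tcp [ 0.5441 -0.2378  0.0703] stand mm [-100.1  -45.9  -38.7] F stand [ -0.4 -19.1  -7.8] tool y az 42.0 xaxis [ 0.052 -0.048 -0.997] q [-0.59  0.71  1.69 -0.02  0.67 -1.31]
```

Run:
```python
from h import *
snap('wrist','w7');im=snap('scene','s7');cv2.imwrite('pics/s7z.png',cv2.resize(im[130:250,280:430],None,fx=5,fy=5))
st()
```

```text
t 11.17 tcp [ 0.5435 -0.2368  0.0708] stand mm [-99.8 -44.8 -38.2] F stand [  1.1 -16.   -3.3] tool y az 42.0 xaxis [ 0.051 -0.047 -0.998] q [-0.59  0.71  1.69 -0.02  0.68 -1.31]
```

View pics/w7.png

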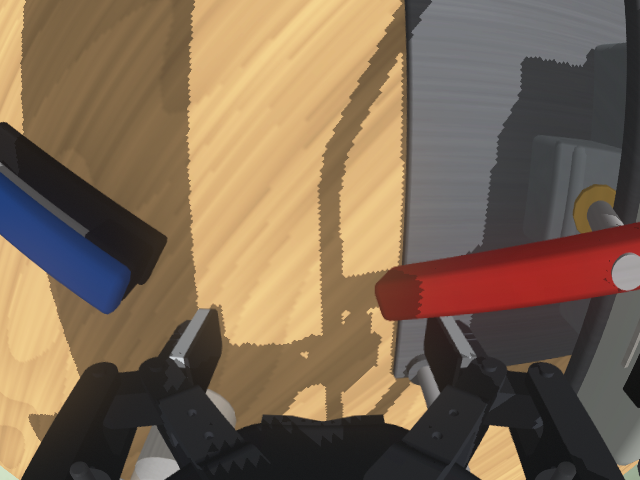

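View pics/s7z.png

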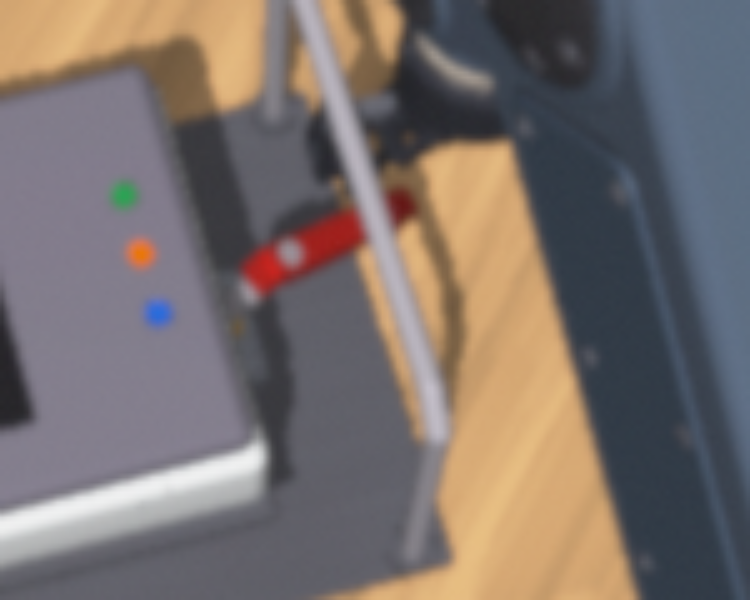

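Emit:
drive_tool --series '[{"x":0.0,"y":-0.6,"z":0.7,"spin":0.0,"hand":1.0},{"x":0.8,"y":-1.1,"z":0.0,"spin":0.0,"hand":1.0},{"x":0.3,"y":0.0,"z":0.0,"spin":0.0,"hand":1.0},{"x":0.3,"y":0.0,"z":-2.8,"spin":0.0,"hand":1.0}]'

```text
clock: 11.5
eef_pos: [0.5318, -0.2468, 0.0602]
eef_rot: [0.278, 0.608, -0.299, 0.681]
force: [11.2, -16.9, -4.1]
gripper_width: 1.0
```

Run:
```python
from h import *
st()
```

```text
t 11.50 tcp [ 0.5318 -0.2468  0.0602] stand mm [-115.2  -44.1  -48.8] F stand [ -3.3 -20.   -4.1] tool y az 41.8 xaxis [ 0.081 -0.069 -0.994] q [-0.62  0.71  1.74 -0.02  0.58 -1.34]
```

Emit:
drive_tool --series '[{"x":0.0,"y":0.0,"z":-2.2,"spin":0.0,"hand":1.0}]'

```text
clock: 11.58
eef_pos: [0.5235, -0.2371, 0.0593]
eef_rot: [0.277, 0.6, -0.302, 0.687]
force: [9.3, -20.0, -9.7]
gripper_width: 1.004
```

Run:
```python
from h import *
st();snap('wrist','w8');st()
```

```text
t 11.58 tcp [ 0.5235 -0.2371  0.0593] stand mm [-114.6  -31.4  -49.7] F stand [ -6.9 -21.   -9.7] tool y az 41.6 xaxis [ 0.098 -0.083 -0.992] q [-0.61  0.7   1.78 -0.02  0.53 -1.32]
t 11.63 tcp [ 0.522  -0.2353  0.0593] stand mm [-114.5  -28.9  -49.7] F stand [ -3.9 -15.4  -4.4] tool y az 41.6 xaxis [ 0.096 -0.081 -0.992] q [-0.61  0.7   1.79 -0.02  0.53 -1.32]
```

View pics/w8.png

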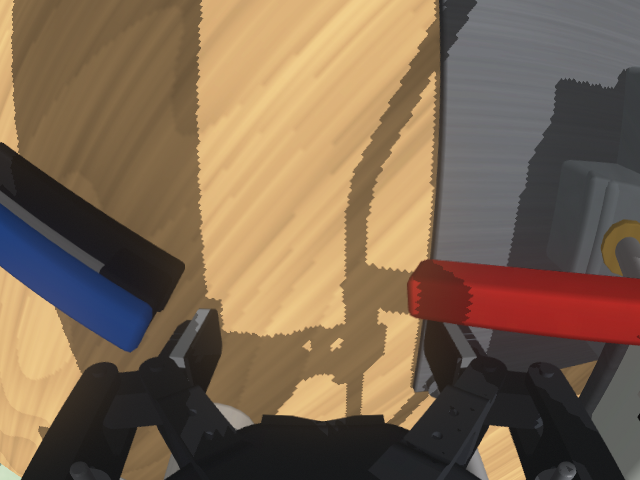

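Emit:
drive_tool --series '[{"x":0.1,"y":0.0,"z":-1.8,"spin":0.0,"hand":1.0}]'

```text
clock: 11.72
eef_pos: [0.5206, -0.2322, 0.0594]
eef_rot: [0.276, 0.589, -0.305, 0.696]
force: [6.9, -28.9, -4.8]
gripper_width: 0.998
```

Run:
```python
from h import *
st();eyes.get_image('top');st()
```

```text
t 11.72 tcp [ 0.5206 -0.2322  0.0594] stand mm [-113.4  -25.8  -49.6] F stand [-14.7 -25.9  -4.8] tool y az 41.4 xaxis [ 0.12  -0.1   -0.988] q [-0.61  0.7   1.82 -0.03  0.47 -1.3 ]
t 11.77 tcp [ 0.5176 -0.2294  0.059 ] stand mm [-113.7  -21.7  -50. ] F stand [ -6.7 -19.9   5.8] tool y az 41.4 xaxis [ 0.116 -0.097 -0.988] q [-0.61  0.69  1.82 -0.03  0.47 -1.3 ]
```

Emit:
drive_tool --series '[{"x":0.0,"y":0.0,"z":-1.8,"spin":0.0,"hand":1.0}]'

```text
clock: 11.85
eef_pos: [0.5185, -0.2285, 0.0603]
eef_rot: [0.275, 0.576, -0.309, 0.705]
force: [13.6, -37.9, -13.6]
gripper_width: 1.004
```

Run:
```python
from h import *
st();eyes.get_image('top');st();eyes.get_image('top');st()
im=snap('top','t9');cv2.imwrite('pics/t9z.png',cv2.resize(im[170:300,320:460],None,fx=4.5,fy=4.5,interpolation=cv2.INTER_CUBIC))
im=snap('scene','s9');cv2.imwrite('pics/s9z.png',cv2.resize(im[100:230,290:430],None,fx=4.5,fy=4.5,interpolation=cv2.INTER_CUBIC))
```

```text
t 11.85 tcp [ 0.5185 -0.2285  0.0603] stand mm [-112.4  -21.7  -48.7] F stand [-15.9 -36.9 -13.6] tool y az 41.1 xaxis [ 0.145 -0.119 -0.982] q [-0.6   0.69  1.85 -0.04  0.42 -1.29]
t 11.90 tcp [ 0.5187 -0.2285  0.0606] stand mm [-112.3  -21.8  -48.4] F stand [-10.2 -28.8  -9.3] tool y az 41.1 xaxis [ 0.148 -0.121 -0.981] q [-0.6   0.69  1.85 -0.04  0.41 -1.28]
t 11.95 tcp [ 0.5187 -0.2286  0.0606] stand mm [-112.3  -21.8  -48.4] F stand [ -8.7 -27.1  -7.3] tool y az 41.1 xaxis [ 0.146 -0.12  -0.982] q [-0.6   0.69  1.85 -0.04  0.42 -1.28]
```

View pics/t9z.png

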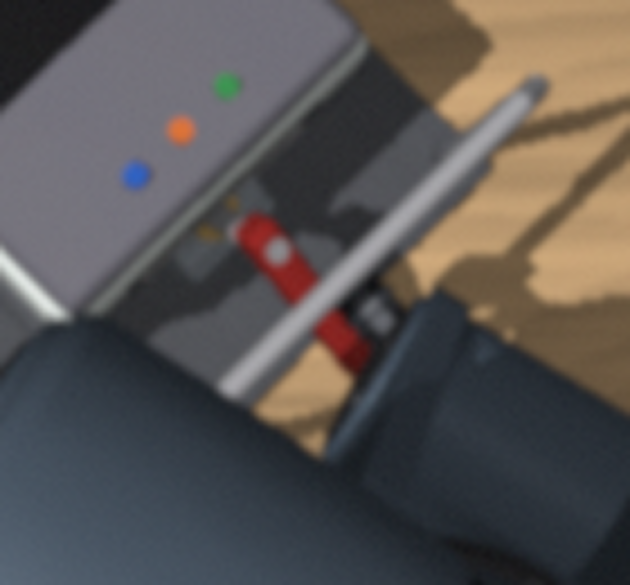

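View pics/s9z.png

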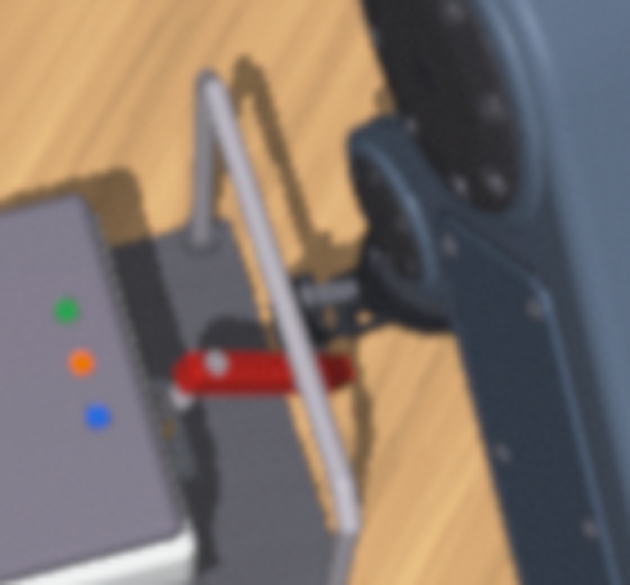

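Emit:
drive_tool --series '[{"x":0.0,"y":0.0,"z":1.2,"spin":0.0,"hand":1.0},{"x":0.0,"y":-0.6,"z":1.0,"spin":0.0,"hand":1.0},{"x":-0.8,"y":-1.2,"z":0.3,"spin":0.0,"hand":1.0},{"x":-2.0,"y":-1.0,"z":0.4,"spin":0.0,"hand":1.0},{"x":-2.5,"y":-0.8,"z":0.5,"spin":0.0,"hand":1.0},{"x":-3.0,"y":0.0,"z":0.5,"spin":0.0,"hand":1.0},{"x":-3.0,"y":-1.0,"z":0.4,"spin":0.0,"hand":1.0},{"x":-3.0,"y":-2.0,"z":0.0,"spin":0.0,"hand":1.0},{"x":-3.0,"y":-2.0,"z":0.0,"spin":0.0,"hand":1.0},{"x":0.0,"y":0.0,"z":0.0,"spin":0.0,"hand":1.0}]'

```text
clock: 12.88
eef_pos: [0.4516, -0.2983, 0.2384]
eef_rot: [0.277, 0.583, -0.307, 0.7]
force: [-0.1, -0.2, -0.4]
gripper_width: 0.998
```

Run:
```python
from h import *
st();height()
im=snap('top','t10');cv2.imwrite('pics/t10z.png',cv2.resize(im[90:360,200:560],None,fx=2.2,fy=2.2,interpolation=cv2.INTER_CUBIC))
im=snap('scene','s10')
snap('wrist','w10')
print([proj('wrist',V+S@[-.0806*np.cos(a),-.095*np.sin(a),-.05*np.cos(a)]).round(1) for a in (0,.05,.1)],proj('wrist',V+.012*S@[-.53,0,.848]))
for n in ['gel_bottle','pen_mug','stapler']: print(n,[(c,np.round(spot_point(c,n)[0]['pixel'],1)) for c in ['scene','top'] if spot_point(c,n)])
```

```text
t 12.88 tcp [ 0.4516 -0.2983  0.2384] stand mm [-209.   -27.   129.4] F stand [-0.2 -0.1 -0.4] tool y az 41.2 xaxis [ 0.133 -0.106 -0.985] q [-0.8   0.36  1.77  0.03  0.84 -1.54]
{'g': (np.float64(162.7), np.float64(0.2), [304.29, 168.5], [370.0, 188.5]), 'b': (np.float64(161.4), np.float64(0.5), [311.09, 192.09], [349.79, 208.5])}
[array([464.4, 160.2]), array([464. , 165.6]), array([463.9, 171. ])] [574.37236027 184.14403067]
gel_bottle [('scene', array([392.4, 121.2])), ('top', array([483.1, 241.4]))]
pen_mug [('scene', array([277.8, 412.1]))]
stapler [('scene', array([430. , 176.7])), ('top', array([446.5, 309.4]))]
```

View pics/t10z.png

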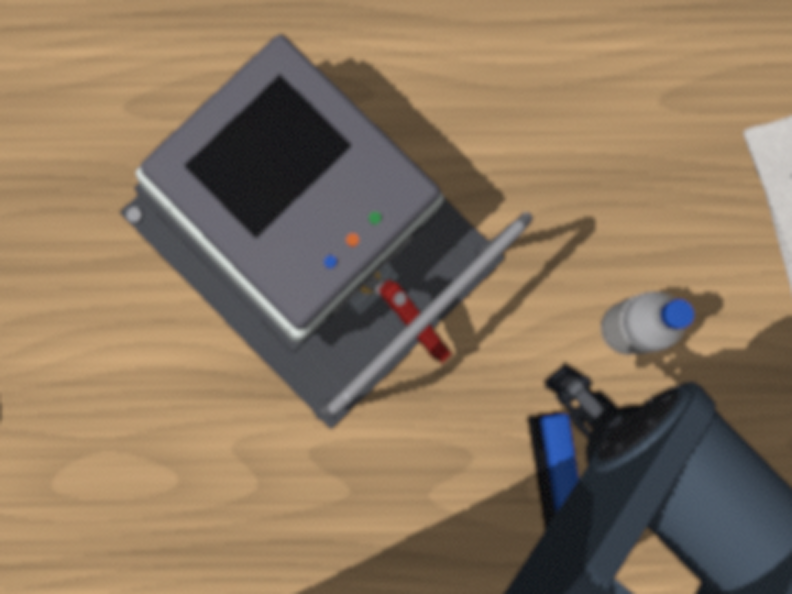

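View pics/w10.png

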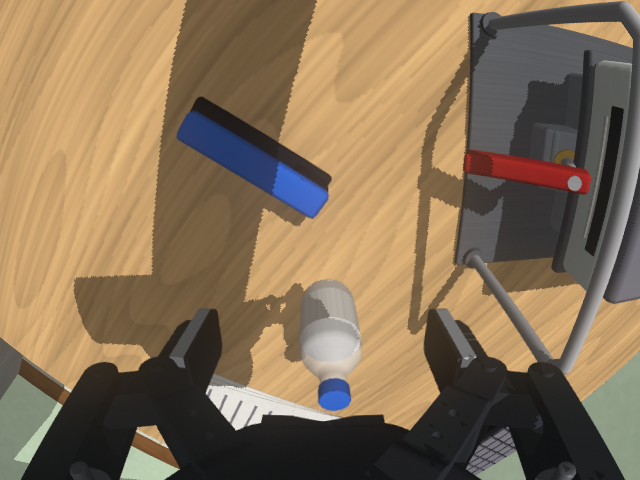

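View pics/s10.png

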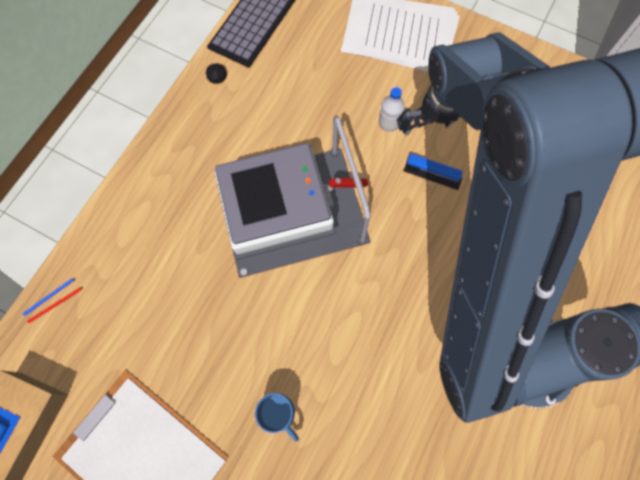

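Run:
```python
from h import *
print(manip.sign_off())
```

```text
the job is handed in; nothing more can be done
None
```

The printer is down on its stop, the lever is turned back closed, and I handed the job in at about 13.5 s on the robot's clock.

**How I turned the lever:** the moves allowed no tilting of the tool, so I did not grip the lever leaning 32 degrees as the notes suggested. Instead I kept the gripper open and upright, in front of the rail, and pushed the lever's side with one finger. I opened it to roughly 0.55 rad, then pushed it back from the other side.

**Sinking:** the top of the printer went from 221 mm to 162 mm and then stayed still. The speed was about 20 mm/s in most intervals. One 0.1 s interval at the start read about 30 mm/s, which is within picture noise.

**Closing:** I pushed until the finger stopped moving while the sideways force rose to about 37 N, which I took as the closed stop. Pictures from all three cameras put the lever back at its starting direction, to about 0.03 rad.

**Last checks:**
- The arm is clear of everything and the measured force is near zero.
- The stapler shows at its starting position in the top view, and the bottle is within about 3 pixels of its own.
- The network missed the mug in the last top view; in the scene view it was within 4 pixels of before.

**What did not go cleanly:** pushing tipped the tool by up to about 11 degrees. The first closing push stalled because the finger sat too close to the axis, so I moved it farther out and finished from there.

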